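# Set the stop of a coin-tube gauge and push a coin tube up to it

## Task

On the cashier's coin-tube gauge, push the blue sliding stop along its rail until it clicks into the notch at the red marker, and leave it seated there. Then push the copper-coloured coin tube along its trough until it rests against the stop, gently enough that the stop stays in its notch. Only push: do not lift the tube, leave the other things on the desk where they are, and finish with the hand clear.

Things in the scene. Friction and masses are not known exactly. Their poses are not given: they have to be found in the camera images.
- gauge: Fixed gauge on the black desk: grey base plate 145 x 400 x 12 mm, turned about z by up to 0.3 rad. Origin on the desk under the trough's centre line, half way along. Gauge x runs across (plate x -42.5 to +102.5 mm), gauge y along it (+-200 mm), z up. Every other gauge position below is in this frame.
- trough_mid (a point): Middle of the trough floor (gauge x 0, y 0, 12 mm above the desk), axes as the gauge's. The trough runs along gauge y, 30 mm wide between white walls 4 mm thick with tops 20 mm above the desk, y +-190 mm, open at both ends.
- rail_mid (a point): Middle of the steel rail's top (gauge x +50, y 0, 30 mm above the desk). The rail, 12 mm wide, runs along gauge y to black end blocks at y +-186 mm (36 mm high). Its three notches, each between two brass cross pins, are centred at gauge y +60, +20 and -20 mm.
- stop (a joint): Travel (m) of the blue stop towards gauge -y, 0 to 0.185; stop centre at gauge y = 0.135 - value. Notches at 0.075, 0.115, 0.155; starts at 0 to 0.03. Slides under 0.5 to 1 N. A sprung catch resists from 12 mm (about 10 N) to 6 mm (falling to 0) before a notch centre, then the force drops and the catch draws the stop to the centre from within 5 mm. About 9 N pushes it out again, either way.
- stop_push (a point): Middle of the flat upright pushing face (gauge +y side) of the blue stop plate, at gauge x 0, 50 mm above the desk, 5 mm to +y of the stop centre. The plate is 10 mm thick along y, gauge x -20 to +30 mm, top 75 mm high, with a tongue down into the trough. The blue carriage beside it (gauge x +30 to +70) is 48 mm long, 52 mm high; its brass catch pin stands to 61 mm, 64 mm when raised.
- stop_face (a point): Point on the opposite (gauge -y) face of the stop plate, gauge x 0, 27 mm above the desk: the face the coin tube must rest against. 5 mm to -y of the stop centre. Axes as the gauge's.
- stop_pointer (a point): Tip of the small white pointer on the gauge +x side of the stop (gauge x +82 mm, 37 mm above the desk), at the stop's centre along y. It points at the marker of the notch in which the stop sits. Axes as the gauge's.
- mark_red: The red marker: fixed upright tab 14 x 10 x 30 mm on the base plate at gauge x +94 mm, beside one of the three notches and level with its centre along gauge y. Origin under its centre, 12 mm above the desk; axes as the gauge's. The other two notches have like white tabs.
- roll: The coin tube: loose solid copper-coloured cylinder, diameter 30 mm, length 60 mm, 0.17 to 0.33 kg, lying lengthways in the trough near its -y end (centre at gauge y -145 to -115 mm). Its own x axis runs along its length; it may roll a little. Slides under 1 to 2.5 N.
- roll_center (a point): Centre of the coin tube, 27 mm above the desk while it lies in the trough; its end faces are 30 mm away along the trough either way.
- stamp: Bystander: green self-inking stamp, 40 x 58 x 80 mm; origin under its centre. Leave alone.
- tape: Bystander: orange ring of tape, outside diameter 72 mm, 24 mm high; origin under its centre. Leave alone.
- tub: Bystander: white open tub, rim diameter 100 mm, 55 mm high; origin under its centre. Leave alone.
- calculator: Bystander: black calculator lying flat, 120 x 75 x 15 mm; origin under its centre. Leave alone.
- glue: Bystander: small clear jar with grey cap, diameter 44 mm, 50 mm high; origin under its centre. Leave alone.
- spare: Bystander: second coin tube, steel-coloured, standing upright on the desk, diameter 30 mm, 60 mm high; origin under its centre. Leave alone.
Not all that is in view belongs to the job. There is more than one size of the roll; the one meant has the size given above.

How it is judged (in metres and radians):
On the way, in this order (a step that is already met when the one before it is completed fails the run):
1. the stop is seated in the notch at the red marker (y of stop_pointer in the frame of mark_red between -0.0025 and 0.0025 m and velocity of joint stop between -0.01 and 0.01 m/s), for 0.3 s.
2. the coin tube rests against the seated stop (all of step 1 and y of roll_center in the frame of stop_face between -0.036 and -0.026 m and x of roll_center in the frame of stop_face between -0.008 and 0.008 m and height (world z) of roll_center below 0.033 m and linear speed of roll below 0.02 m/s), for 0.2 s.
At the end, for the whole second after the job is handed in: The stop's pointer is within 2.5 mm of the red marker's centre along the gauge and at rest, that is, seated in the notch; the coin tube lies in the trough, at rest, with its end within 6 mm of the stop's face (all of step 2); the robot touches nothing.
It fails at once if the coin tube is lifted more than 15 mm or thrown out of the trough (height (world z) of roll_center above 0.042 m or height (world z) of roll_center below 0.02 m).
It fails at once if a bystander is moved more than 25 mm (distance of any of stamp, tape, tub, calculator, glue, spare from where it was at the start of the episode above 0.025 m).
It also fails if it takes over 54 s, if anything falls off the work surface, if the arm or the gripper's body presses on something with over 40 N, if the wrist force passes 120 N, or if a joint passes its speed limit or range.

## Robot

A 6-joint arm with a two-finger parallel gripper is mounted at the origin on the work surface. World frame = base frame: x ahead of the robot, y to its left, z up, the work surface at z = 0. Lengths are in m, angles in degrees, forces in N, time in s.
With the tool pointing down it reaches from about 0.275 to 0.725 m from the base axis. Payload 5.6 kg.
Tool frame: the origin (TCP) lies midway between the tips of the shut fingers; the grasp point (between the pads) lies 19 mm behind it; z points along the fingers, y is the direction in which the jaws open and shut (so a half turn about z gives the same grasp; the last joint's range is limited). The gripper opens to 85 mm and grips with 20 to 120 N. Pads are 22 mm wide; open, the fingers measure 114 mm over their backs; the gripper's body (76 mm by 85 mm) begins 54 mm behind the grasp point. The pads swing forward as they close: fully open they stand 13 mm farther back than shut.
Start: joints at [80.363, 14.616, 6.199, 0, -81.583, -16.306], TCP at [0.241, 0.495, 0.231] pointing down, gripper open.
Joint ranges: [-168.99, 168.99], [-69.2, 112.95], [-62.41, 85.93], [-164.36, 98.24], [-168.68, -3.75], [-174.98, 174.98]. Speed limits (degrees/s): [147.25, 147.25, 180, 180, 180, 180].

## Interface

Orientations are given as [roll, pitch, yaw] about the fixed x, y, z axes, in that order (R = Rz(yaw) Ry(pitch) Rx(roll)).
In Python, from cell import env, eyes gives the robot as it stands. The module is installed in compiled form; this text tells all that it offers. Calls block until the motion is done:
- env.reach(position, orientation): joint-space move of the TCP to a pose.
- env.servo_line(position, vel=0.15, frame=None, contact_N=None): straight line of the TCP; frame=None keeps the orientation; vel is the mean speed in m/s. With contact_N (N) it stops when the force on the tool has changed by that much, and returns True; else False.
- env.goto_joints(angles): joint-space move.
- env.gripper_to(opening, strength=None): opening from 0.0 (shut) to 1.0 (fully open); strength is the grip in N (None keeps the last); returns when the fingers have stopped.
- env.pause(seconds).
- env.ik(position, orientation): joint angles nearest the present ones, or None.
- eyes.capture(name): name is "scene" or "top" or "wrist"; returns (picture, depth): 480x640x3 uint8, blue, green, red; 480x640 float32, m along the optical axis (not along the pixel's ray), 0 where there is no reading.
- eyes.camera_model(name): a dict with "camera_matrix" (3x3 intrinsics, pixels), "world_from_camera" (4x4, takes a point from camera to world coordinates). Camera axes: x right, y up, looking along -z (the intrinsics and any distortion apply to the point x, -y, -z); pixel columns grow to the right and rows downward; lengths in m; the calibration is good to about 2 mm. The wrist camera is an equidistant fisheye: a pixel r from the principal point sees the ray r / f radians off the axis. A picture is of the moment at which its call begins: read the wrist's pose just before it. camera_model takes no time and is no camera call; for the wrist camera it gives the pose at the moment of the call.
A pose or a line that the arm cannot do raises env.IKError and nothing moves.
- env.close_job(): hands the job in, once; it reports no verdict.
Readings, each from a call of its own:
- env.get_time(): time.
- env.get_joint_positions(): joint angles.
- env.get_qvel(): joint speeds.
- env.get_effort(): joint torques, N m.
- env.get_ee_pos(): TCP position.
- env.get_eef_rot(): TCP orientation.
- env.get_contact_force(): force on the tool from outside, world axes, zero at the start.
- env.get_ft_torque(): the same for the moment, N m.
- env.get_gripper_width(): opening from 0.0 (shut) to 1.0 (fully open).
Only numpy, scipy, OpenCV 4.12 (cv2) and the standard library are available. Lean on these libraries where they do the work, as an engineer would, in place of code of your own. Each camera call takes 0.05 s, during which the arm holds its last target.

## Working session

There is one attempt and no reset: what is moved stays moved. The work goes in short steps, each a Python script; the robot and the scene stay as the last script left them, time stands still between calls to the robot, and variables do not carry over. Pictures are saved under pics/ and viewed, and the job is handed in when it is done.

```bash
mkdir -p pics; ls; python3 - <<'E'
from cell import env, eyes
import cv2,numpy as np
for n in ("scene","top","wrist"):
    m=eyes.camera_model(n); p,d=eyes.capture(n); cv2.imwrite(f"pics/{n}0.png",p); np.savez(f"pics/{n}0.npz",p=p,d=d,K=m["camera_matrix"],T=m["world_from_camera"])
    print(n,{k:(np.round(v,3).tolist() if hasattr(v,'shape') or isinstance(v,list) else v) for k,v in m.items()}, (d>0).mean())
print(env.get_time(),env.get_eef_rot(),env.get_gripper_width())
E
```

```text
pics
scene {'camera_matrix': [[515.507, 0.0, 306.44], [0.0, 515.507, 242.525], [0.0, 0.0, 1.0]], 'world_from_camera': [[0.849, -0.291, 0.441, 1.013], [0.529, 0.475, -0.703, -0.751], [-0.005, 0.83, 0.557, 0.623], [0.0, 0.0, 0.0, 1.0]]} 0.996142578125
top {'camera_matrix': [[593.576, 0.0, 321.668], [0.0, 593.576, 241.707], [0.0, 0.0, 1.0]], 'world_from_camera': [[-0.011, 0.997, -0.077, 0.504], [-1.0, -0.01, 0.017, -0.038], [0.016, 0.077, 0.997, 1.103], [0.0, 0.0, 0.0, 1.0]]} 0.9960709635416667
wrist {'camera_matrix': [[371.648, 0.0, 315.965], [0.0, 371.648, 242.606], [0.0, 0.0, 1.0]], 'world_from_camera': [[-0.438, 0.851, 0.291, 0.315], [-0.899, -0.415, -0.139, 0.46], [0.003, -0.323, 0.947, 0.374], [0.0, 0.0, 0.0, 1.0]]} 0.9960709635416667
0.15 [ 1.79918683e+02 -6.52760665e-03 -2.59452898e+01] 1.003493558238242
```

View pics/top0.png

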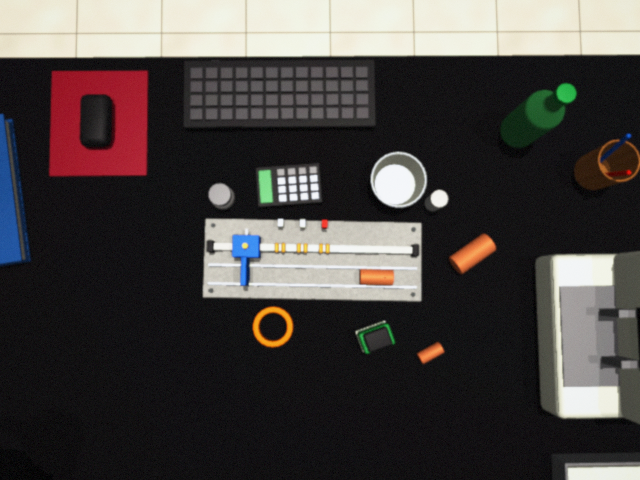

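View pics/scene0.png

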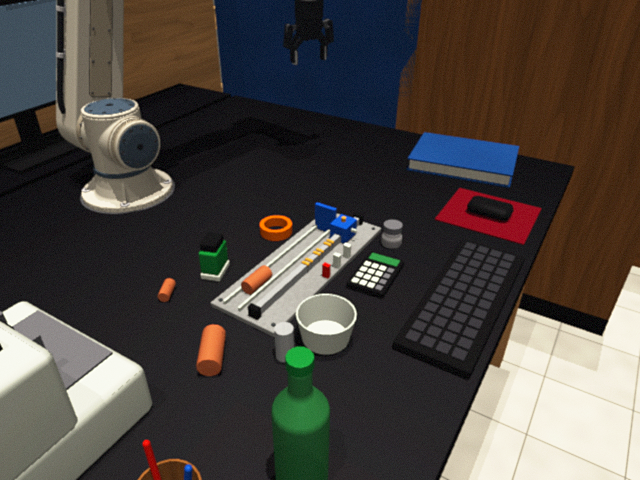

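Top view: the copper candidates are the tube in the trough at (376,277), a larger one on the desk at (472,253) and a smaller one at (431,352). The one in the trough fits the description. The blue stop is at (246,250), the red tab at (324,224) and the white tabs at (280,223) and (303,223). Next I'll measure these and check a crop.

```bash
cat > h.py <<'E'
import numpy as np,cv2
def cast(uv,z,K,T):
    uv=np.atleast_2d(uv).astype(float)
    r=np.c_[(uv[:,0]-K[0,2])/K[0,0],-(uv[:,1]-K[1,2])/K[1,1],-np.ones(len(uv))]@T[:3,:3].T
    o=T[:3,3]; t=(z-o[2])/r[:,2]; return o+r*t[:,None]
def mask(p,c):
    h=cv2.cvtColor(p,cv2.COLOR_BGR2HSV); H,S,V=[h[...,i].astype(int) for i in range(3)]
    if c=='red': return ((H<4)|(H>176))&(S>180)&(V>90)
    if c=='copper': return (H>=5)&(H<14)&(S>130)&(V>90)
    if c=='blue': return (H>100)&(H<125)&(S>150)&(V>60)
    if c=='grey': return (S<40)&(V>80)
def blobs(m,amin=15):
    n,l,s,c=cv2.connectedComponentsWithStats(m.astype(np.uint8))
    return [(s[i],c[i],l==i) for i in range(1,n) if s[i][4]>=amin]
E
python3 - <<'E'
from h import *
f=np.load('pics/top0.npz');p,d,K,T=[f[k] for k in 'pdKT']
cv2.imwrite('pics/crop0.png',cv2.resize(p[200:320,190:440],None,fx=3.2,fy=3.2,interpolation=cv2.INTER_CUBIC))
# plate outline
m=mask(p,'grey')|False; roi=np.zeros_like(m);roi[212:306,198:428]=1
mm=cv2.morphologyEx((m&roi).astype(np.uint8),cv2.MORPH_CLOSE,np.ones((9,9)))
c=max(cv2.findContours(mm,0,2)[0],key=cv2.contourArea); 
r=cv2.minAreaRect(c); bp=cv2.boxPoints(r); w=cast(bp,0.012,K,T); print('plate px',r,'\n',w.round(4))
print([np.linalg.norm(w[i]-w[i-1]).round(4) for i in range(4)])
for col in('red','copper','blue'):
    for s,ce,l in blobs(mask(p,col)&(roi if col!='copper' else True)): 
        print(col,s,ce.round(1),'depth med',np.median(d[l]).round(4))
E
```

```text
plate px ((312.1322021484375, 258.72967529296875), (219.2001495361328, 81.1138687133789), 1.0416266918182373) 
 [[ 0.4892  0.1638  0.012 ]
 [ 0.6381  0.1617  0.012 ]
 [ 0.627  -0.2435  0.012 ]
 [ 0.4774 -0.2372  0.012 ]]
[np.float64(0.4011), np.float64(0.149), np.float64(0.4054), np.float64(0.1498)]
red [322 219   6   9  43] [324.1 222.8] depth med 1.0671
copper [598 140  21  40 124] [605.4 160.2] depth med 1.0295
copper [626 141  14  24  53] [634.7 150.7] depth med 1.0281
copper [635 166   5   7  16] [637.4 168.5] depth med 1.0274
copper [628 171   8   9  22] [631.2 175.5] depth med 1.028
copper [616 178  11   4  26] [620.7 179.8] depth med 1.0254
copper [450 234  46  39 836] [473.  252.6] depth med 1.074
copper [360 270  34  15 392] [376.3 276.9] depth med 1.0639
copper [259 319  20  22  34] [264.9 333.1] depth med 1.0802
copper [418 342  27  22 318] [430.5 352.5] depth med 1.074
blue [232 235  28  51 749] [245.4 253.2] depth med 1.0507
```

View pics/crop0.png

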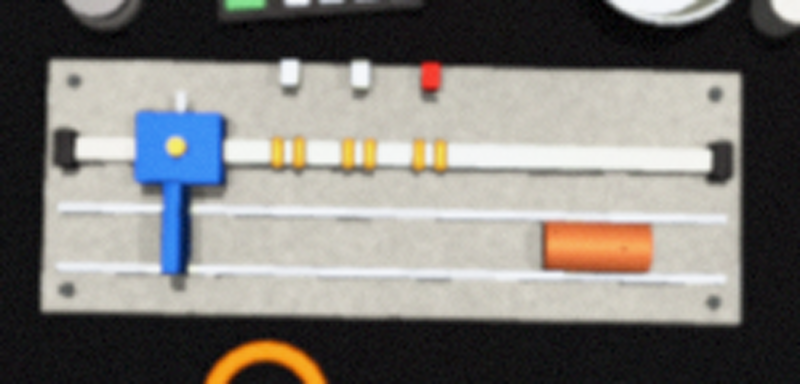

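```bash
cat >> h.py <<'E'
def frame():
    f=np.load('pics/top0.npz');p,d,K,T=[f[k] for k in 'pdKT']
    m=mask(p,'grey'); roi=np.zeros_like(m);roi[212:306,198:428]=1
    mm=cv2.morphologyEx((m&roi).astype(np.uint8),cv2.MORPH_CLOSE,np.ones((9,9)))
    c=max(cv2.findContours(mm,0,2)[0],key=cv2.contourArea)
    w=cast(cv2.boxPoints(cv2.minAreaRect(c)),0.012,K,T)[:,:2]
    ctr=w.mean(0); ey=(w[0]+w[1]-w[2]-w[3]); ey/=np.linalg.norm(ey); ex=np.array([ey[1],-ey[0]])
    return ctr-0.030*ex,ex,ey
def g2w(g,F): return F[0]+g[0]*F[1]+g[1]*F[2]
def w2g(w,F): w=np.atleast_2d(w)[:,:2]-F[0]; return np.c_[w@F[1],w@F[2]]
E
python3 - <<'E'
from h import *
F=frame(); print(F,np.degrees(np.arctan2(-F[2][0],F[2][1])))
f=np.load('pics/top0.npz');p,d,K,T=[f[k] for k in 'pdKT']
def show(n,uv,z): print(n,w2g(cast(uv,z,K,T),F).round(4).tolist())
for s,c,l in blobs(mask(p,'red')):
    if abs(c[0]-324)<5: show('red top(94,-20)',c,.040)
for s,c,l in blobs(mask(p,'copper')):
    if abs(c[0]-376)<5: show('tube ctr, ends @27',[c,(s[0],c[1]),(s[0]+s[2],c[1])],.035)
# stop plate top / catch pin / carriage
for s,c,l in blobs(mask(p,'blue'),300):
    if s[1]<300 and 200<c[0]<300:
        ys,xs=np.nonzero(l); sel=ys>265
        show('stop plate top edges(z75)',[(xs[sel].min(),275),(xs[sel].max()+1,275)],.075)
        sel=ys<250; show('carriage edges z52',[(xs[sel].min(),246),(xs[sel].max()+1,246),(246,ys.min())],.052)
sub=p[235:260,235:258]; h=cv2.cvtColor(sub,cv2.COLOR_BGR2HSV); m=(h[...,0]>15)&(h[...,0]<35)&(h[...,1]>90)
y,x=np.nonzero(m); show('pin z61 (50,stop)',(x.mean()+235,y.mean()+235),.061)
# grab pins on rail
h=cv2.cvtColor(p,cv2.COLOR_BGR2HSV); m=(h[...,0]>15)&(h[...,0]<35)&(h[...,1]>110)&(h[...,2]>120)
for s,c,l in blobs(m,8):
    if 260<c[0]<340 and 235<c[1]<260: show('brass',c,.031)
E
```

```text
(array([ 0.52794088, -0.03793687]), array([ 0.9995959 , -0.02842609]), array([0.02842609, 0.9995959 ])) -1.6289145945953132
red top(94,-20) [[0.0935, -0.0199]]
tube ctr, ends @27 [[-0.0021, -0.1156], [-0.0027, -0.0862], [-0.0016, -0.1475]]
stop plate top edges(z75) [[-0.0038, 0.1228], [-0.0036, 0.109]]
carriage edges z52 [[0.0477, 0.1411], [0.0486, 0.0933], [0.0677, 0.1186]]
pin z61 (50,stop) [[0.0485, 0.1191]]
brass [[0.0481, 0.0657]]
brass [[0.0478, 0.0537]]
brass [[0.0481, 0.0256]]
brass [[0.0479, 0.0138]]
brass [[0.048, -0.0145]]
brass [[0.0476, -0.0263]]
```

The checks agree: red tab at (94,-20) mm, six brass pins at the expected y, tube length about 61 mm, and an x bias of about -1.5 mm that I'll correct. The stop centre is at y≈+118 mm. Red is the third notch, so there are two catches to pass. I'll approach with shut fingers.

```bash
sed -i 's/return ctr-0.030\*ex,ex,ey/return ctr-0.0315*ex,ex,ey/' h.py
python3 - <<'E'
from h import *
from cell import env,eyes
F=frame(); R=[180,0,-91.63]
env.gripper_to(0.0,60)
env.reach([*g2w((0,.17),F),.15],R)
env.servo_line([*g2w((0,.17),F),.045],vel=.1)
print(env.get_time(),env.get_ee_pos(),env.get_eef_rot(),env.get_contact_force(),env.get_joint_positions(),w2g(env.get_ee_pos(),F))
p,d=eyes.capture("scene"); q,d=eyes.capture("top")
cv2.imwrite('pics/a1.png',np.hstack([cv2.resize(p[150:350,180:440],(400,308)),cv2.resize(q[170:330,190:400],(400,305))[:308] if 0 else cv2.resize(q[170:330,190:400],(400,308))]))
E
```

```text
3.8417 [0.53178952 0.13226321 0.04568587] [-1.79927874e+02  3.00092576e-02 -9.16192213e+01] [-0.20978475 -0.22711095  0.13648214] [ 3.03406804e+01  2.17497898e+01 -1.22426404e+01  1.53531768e-02
 -5.59304927e+01 -3.19685129e+01] [[0.00050896 0.17024071]]
```

View pics/a1.png

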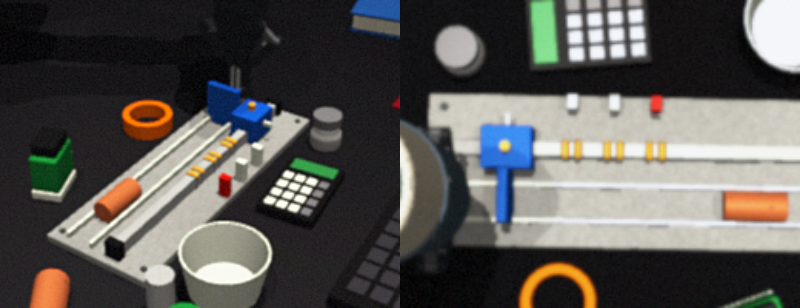

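The fingers stand just +y of the blue plate with the gauge clear. Next is a slow push in steps, logging the force.

```bash
cat >> h.py <<'E'
R=[180,0,-91.63]
def step(env,F,x,y,z,vel):
    env.servo_line([*g2w((x,y),F),z],vel=vel)
    f=np.array(env.get_contact_force())[:2]; g=w2g(env.get_ee_pos(),F)[0]
    return g[1]*1e3, f@F[2], f@F[1]
E
python3 - <<'E'
from h import *
from cell import env,eyes
F=frame()
c=env.servo_line([*g2w((0,.115),F),.045],vel=.03,contact_N=1.0)
print(c,env.get_time(),w2g(env.get_ee_pos(),F)*1e3,env.get_contact_force())
y0=w2g(env.get_ee_pos(),F)[0,1]
y=y0
while y>0.062:
    y-=.003
    print(np.round(step(env,F,0,y,.045,.03),2),round(env.get_time(),2))
E
```

```text
False 5.925 [[-2.59548973e-02  1.15000530e+02]] [-0.12134993 -0.17793405 -0.24570266]
[111.8   -0.13   0.12] 6.17
[108.79  -0.98   0.67] 6.42
[105.79  -0.41  -0.28] 6.67
[102.8    0.3   -0.67] 6.92
[ 9.98e+01 -3.60e-01 -7.00e-02] 7.17
[96.81  1.31  0.45] 7.42
[93.8  -0.84 -0.98] 7.67
[90.78  0.14  0.76] 7.92
[ 8.78e+01 -5.30e-01  4.00e-02] 8.18
[85.86  5.45 -1.57] 8.43
[81.96  2.37  0.72] 8.68
[78.37  0.23  0.21] 8.93
[75.68 -0.56 -0.16] 9.18
[73.76  4.67 -0.98] 9.43
[69.92  1.69  0.47] 9.68
[66.37  0.22 -0.55] 9.93
[ 6.368e+01 -8.700e-01  4.000e-02] 10.18
[60.81 -0.27  0.29] 10.43
```

```bash
cat >> h.py <<'E'
def stopstate(eyes,F,name=None):
    T=eyes.camera_model('top')['world_from_camera'];K=eyes.camera_model('top')['camera_matrix'];p,d=eyes.capture('top')
    out={}
    for s,c,l in blobs(mask(p,'red')):
        if abs(c[0]-324)<6 and abs(c[1]-223)<6: out['red']=w2g(cast(c,.040,K,T),F)[0]*1e3
    for s,c,l in blobs(mask(p,'copper')):
        if 265<c[1]<290: out.setdefault('tube',w2g(cast(c,.035,K,T),F)[0]*1e3)
    h=cv2.cvtColor(p,cv2.COLOR_BGR2HSV); b=mask(p,'blue'); b[:215]=0;b[300:]=0;b[:,:200]=0;b[:,430:]=0
    ys,xs=np.nonzero(b)
    if len(xs):
        out['blue_px']=[int(v) for v in (xs.min(),xs.max(),ys.min(),ys.max())]
        s=ys<250; 
        if s.sum(): out['carriage_y']=w2g(cast([(xs[s].min(),246),(xs[s].max()+1,246)],.052,K,T),F)[:,1]*1e3; out['stopc']=out['carriage_y'].mean()
    if name: cv2.imwrite('pics/'+name,cv2.resize(p[190:320,200:440],None,fx=3.3,fy=3.3,interpolation=cv2.INTER_CUBIC))
    return out
E
python3 - <<'E'
from h import *
from cell import env,eyes
F=frame(); print(stopstate(eyes,F,'b1.png'))
p,d=eyes.capture("scene"); cv2.imwrite('pics/b1s.png',cv2.resize(p[180:330,200:420],None,fx=3.4,fy=3.4,interpolation=cv2.INTER_CUBIC))
E
```

```text
{'red': array([ 94.96503724, -19.85390762]), 'tube': array([  -0.74206085, -115.91497912]), 'blue_px': [288, 302, 236, 257], 'carriage_y': array([43.73644278, 17.13792267]), 'stopc': np.float64(30.437182726006444)}
```

View pics/b1.png

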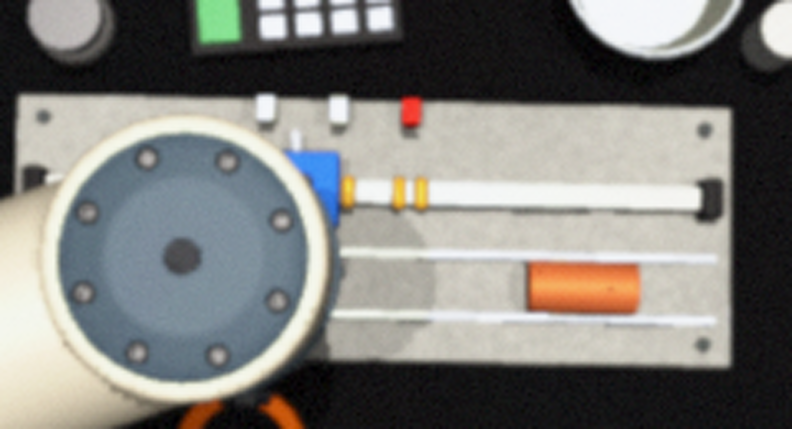

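View pics/b1s.png

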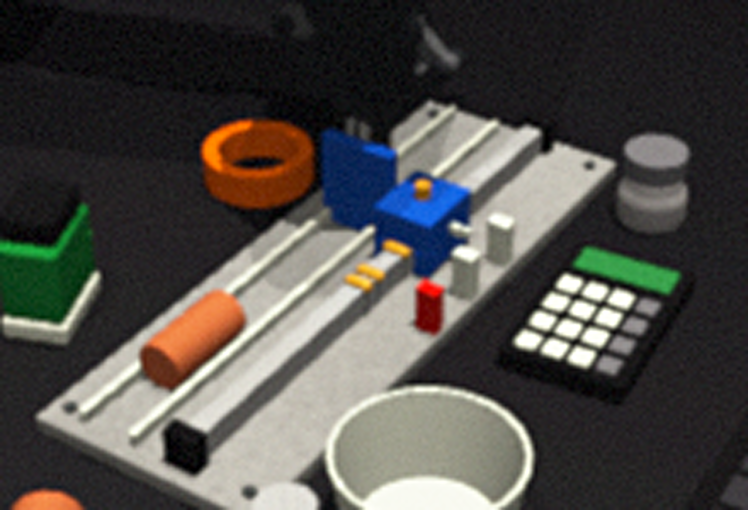

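Notch 1 is behind: the stop is between the first and second tabs, and its carriage leading edge is at y≈17, so the centre is ≈41. The force log gives seated contact at TCP ≈ stop+14 mm, so for the red notch I should stop at TCP ≈ -2 to -3.

```bash
python3 - <<'E'
from h import *
from cell import env,eyes
F=frame()
y=.060
while y>0.0:
    y-=.003
    r=step(env,F,0,y,.045,.03); print(np.round(r,2),round(env.get_time(),2))
    if r[0]<20 and r[1]>3: print('entry at 3'); break
print(stopstate(eyes,F,'c1.png'))
p,d=eyes.capture("scene"); cv2.imwrite('pics/c1s.png',cv2.resize(p[180:330,200:420],None,fx=3.4,fy=3.4,interpolation=cv2.INTER_CUBIC))
E
```

```text
[56.8  -0.49  0.46] 10.81
[ 5.381e+01 -4.000e-02  2.600e-01] 11.06
[50.82 -0.62 -0.57] 11.31
[47.79  0.17 -0.59] 11.56
[45.78  5.35 -1.93] 11.81
[41.94  1.76 -0.7 ] 12.06
[38.42  0.26  0.23] 12.31
[35.72 -0.69  0.44] 12.56
[33.73  4.71 -1.47] 12.81
[29.89  2.82  0.06] 13.06
[ 2.641e+01  8.000e-02 -2.000e-02] 13.31
[23.7   0.11 -0.2 ] 13.56
[20.82 -0.12 -0.14] 13.81
[17.86 -0.59 -0.2 ] 14.06
[14.82 -0.08 -0.85] 14.31
[11.81  0.15 -1.02] 14.56
[8.79 0.1  0.24] 14.81
[ 6.82  5.2  -0.75] 15.06
entry at 3
{'red': array([ 94.96503724, -19.85390762]), 'tube': array([  -0.72674507, -115.72639174])}
```

View pics/c1s.png

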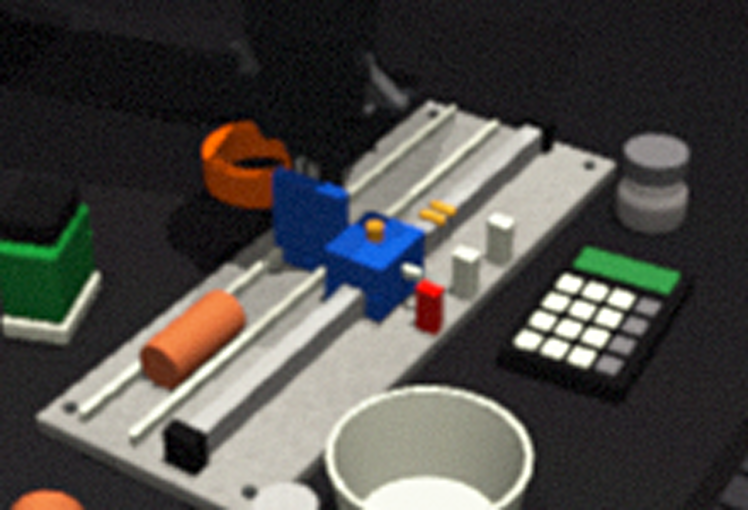

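```bash
python3 - <<'E'
from h import *
from cell import env,eyes
F=frame()
for y in (.003,.000,-.0015):
    r=step(env,F,0,y,.045,.03); print(np.round(r,2),round(env.get_time(),2))
env.pause(.3)
print(env.get_contact_force())
env.servo_line([*g2w((0,.03),F),.045],vel=.1)
env.servo_line([*g2w((0,.03),F),.13],vel=.2)
# go over to beyond the tube
env.servo_line([*g2w((-.0,-.178),F),.14],vel=.2)
print(env.get_time())
print(stopstate(eyes,F,'d1.png'))
p,d=eyes.capture("scene"); cv2.imwrite('pics/d1s.png',cv2.resize(p[180:330,200:420],None,fx=3.4,fy=3.4,interpolation=cv2.INTER_CUBIC))
E
```

```text
[ 3.33  3.43 -0.83] 15.41
[-0.64  0.79 -0.27] 15.66
[-1.76  0.29 -0.53] 15.91
[-0.01815903 -0.30125778 -0.81623992]
18.4417
{}
```

View pics/d1.png

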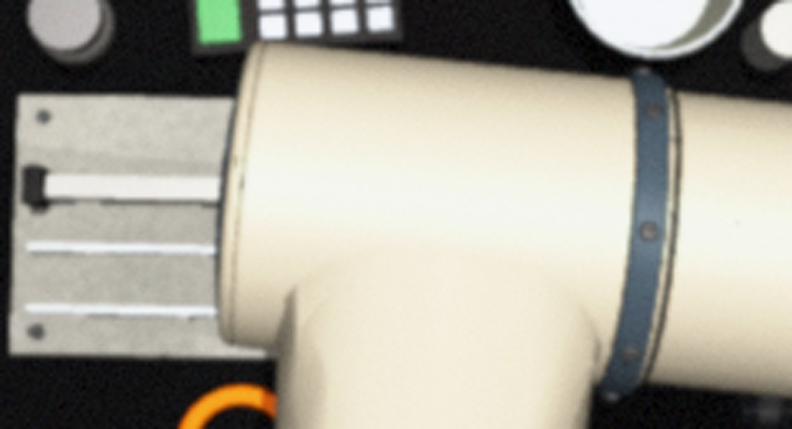

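View pics/d1s.png

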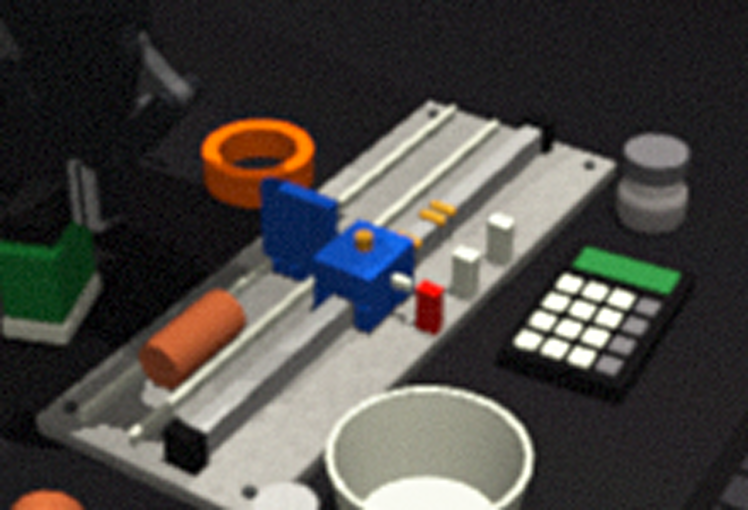

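The pointer sits at the red tab in the scene crop, with its tip at about (412,285) next to red at (430,305). I'll quantify it from the scene camera.

```bash
cat >> h.py <<'E'
def scenecheck(eyes,F):
    m=eyes.camera_model('scene');K=m['camera_matrix'];T=m['world_from_camera'];p,d=eyes.capture('scene')
    for s,c,l in blobs(mask(p,'red')):
        if abs(c[0]-326)<15 and abs(c[1]-270)<15:
            print('red ctr',c.round(1),s[:4],(w2g(cast(c,.0275,K,T),F)[0]*1e3).round(1)); rx=c
            x0,y0=int(c[0])-16,int(c[1])-16
    h=cv2.cvtColor(p,cv2.COLOR_BGR2HSV)
    w=(h[...,1]<75)&(h[...,2]>130); roi=np.zeros_like(w); roi[255:272,308:325]=1
    for s,c,l in blobs(w&roi,3): print('white',c.round(1),s,(w2g(cast(c,.037,K,T),F)[0]*1e3).round(1))
    y=(h[...,0]>14)&(h[...,0]<32)&(h[...,1]>120)&(h[...,2]>110)
    for s,c,l in blobs(y,4):
        if 230<c[1]<262 and 280<c[0]<340: print('pin/brass',c.round(1),s[:4],(w2g(cast(c,.058,K,T),F)[0]*1e3).round(1))
    for s,c,l in blobs(mask(p,'copper'),60):
        if 200<c[0]<340 and 230<c[1]<300: print('tube',c.round(1),s,(w2g(cast(c,.030,K,T),F)[0]*1e3).round(1))
    return p
E
python3 - <<'E'
from h import *
from cell import env,eyes
F=frame(); p=scenecheck(eyes,F)
print(env.get_time(), w2g(env.get_ee_pos(),F)*1e3)
cv2.imwrite('pics/e1.png',cv2.resize(p[230:300,270:350],None,fx=7,fy=7,interpolation=cv2.INTER_NEAREST))
E
```

```text
red ctr [325.6 269.7] [323 263   7  15] [ 95.8 -18.8]
white [320.3 261. ] [315 257  10   7  33] [ 78.9 -11.5]
white [319.3 269.8] [316 267   6   5  17] [ 92.5 -36.4]
pin/brass [328.6 242.2] [324 239  10   8] [74.3 26.1]
pin/brass [306.6 249.6] [305 248   4   5] [ 52.2 -18.8]
pin/brass [322.4 251.2] [322 250   2   3] [80.6 -6.9]
tube [256.4 278. ] [241 265  31  28 438] [   2.7 -114.7]
18.5917 [[ 1.30696632e-01 -1.77105930e+02]]
```

View pics/e1.png

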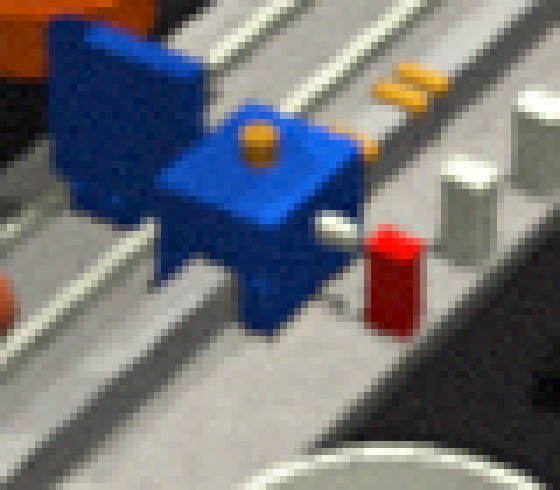

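```bash
python3 - <<'E'
from h import *
from cell import env,eyes
F=frame()
m=eyes.camera_model('scene')
print('pointer tip',w2g(cast((320.9,264.0),.037,m['camera_matrix'],m['world_from_camera']),F)*1e3)
env.servo_line([*g2w((0,-.178),F),.026],vel=.1)
print(env.get_ee_pos(),env.get_contact_force())
y=-.178
c=env.servo_line([*g2w((0,-.150),F),.026],vel=.04); 
for y in (-.140,-.130,-.120,-.112,-.106,-.102):
    print(np.round(step(env,F,0,y,.026,.03),2),round(env.get_time(),2))
p=scenecheck(eyes,F); cv2.imwrite('pics/f1.png',cv2.resize(p[180:330,200:420],None,fx=3.4,fy=3.4,interpolation=cv2.INTER_CUBIC))
E
```

```text
pointer tip [[ 85.23545776 -19.19921157]]
[ 0.52194275 -0.21595333  0.02671002] [ 0.08498101 -0.3084437   0.21537739]
[-1.3966e+02 -5.2000e-01  4.0000e-02] 21.22
[-129.63   -0.43    1.01] 21.7
[-119.64   -0.37    0.15] 22.18
[-111.63    0.21    0.2 ] 22.6
[-105.68   -0.35   -0.35] 22.95
[-101.73    0.6    -0.66] 23.23
red ctr [325.8 269.7] [323 263   7  15] [ 96.1 -18.8]
white [320.1 261. ] [315 257  10   7  34] [ 78.7 -11.7]
white [319.3 269.8] [316 267   6   5  17] [ 92.5 -36.4]
pin/brass [328.4 242.2] [323 239  11   8] [74.1 25.9]
pin/brass [306.5 249.5] [305 248   4   5] [ 51.9 -18.6]
pin/brass [322.4 251.2] [322 250   2   3] [80.6 -6.9]
tube [278.9 261.9] [269 252  20  22 206] [  7.8 -50.1]
```

View pics/f1.png

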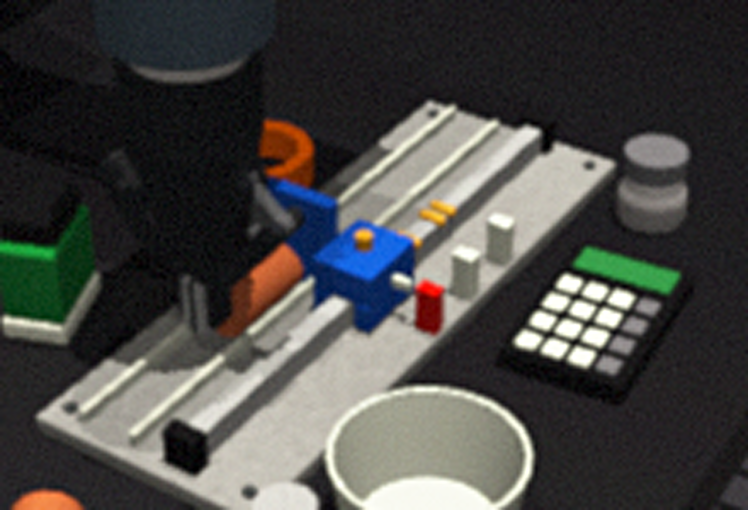

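Pointer -19.2 against red -18.8 in the same view, so the stop is seated. The tube has moved and its front end is close to the stop plate. Next are 1 mm steps with a force watch.

```bash
python3 - <<'E'
from h import *
from cell import env,eyes
F=frame()
y=-.102
while y>-.5 and y<-.0895:
    y+=.001
    r=step(env,F,0,y,.026,.01); env.pause(.1)
    f=np.array(env.get_contact_force())[:2]@F[2]
    print(np.round(r,2),round(f,2),round(env.get_time(),2))
    if f<-2.8: break
p=scenecheck(eyes,F); cv2.imwrite('pics/g1.png',cv2.resize(p[180:330,200:420],None,fx=3.4,fy=3.4,interpolation=cv2.INTER_CUBIC))
E
```

```text
[-101.03   -1.03    0.25] 0.26 23.63
[-100.06   -1.54   -0.47] -0.59 23.98
[-98.96  -1.64   0.47] -1.52 24.33
[-9.792e+01 -1.710e+00 -5.000e-02] -1.11 24.68
[-96.94  -0.5    0.18] -1.09 25.03
[-96.11  -2.91   0.12] -1.84 25.38
[-95.57  -5.34   0.15] -4.23 25.73
red ctr [325.8 269.7] [323 263   7  15] [ 96.1 -18.8]
white [320.5 260.7] [316 256   9   8  33] [ 78.8 -10.3]
white [319.3 269.8] [316 267   6   5  17] [ 92.5 -36.4]
pin/brass [328.4 242.2] [323 239  11   8] [73.9 25.9]
pin/brass [306.8 249.8] [305 248   4   5] [ 52.9 -19.4]
tube [280.8 260.2] [271 251  19  21 197] [  7.5 -43.6]
```

View pics/g1.png

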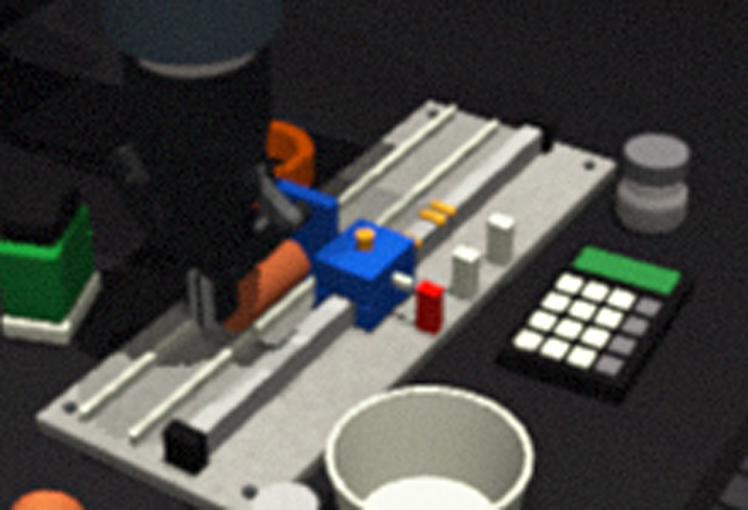

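The force rose to about 5 N at TCP y=-95.6 (expected ≈-94), so the tube is against the stop and below the 9 N break-out. I'll back straight off, rise, clear the view and verify.

```bash
python3 - <<'E'
from h import *
from cell import env,eyes
F=frame()
env.servo_line([*g2w((0,-.135),F),.026],vel=.06)
env.servo_line([*g2w((0,-.135),F),.20],vel=.15)
env.reach([*g2w((-.05,.30),F),.25],R)
env.pause(.3)
print(env.get_time(),env.get_contact_force())
print(stopstate(eyes,F,'k1.png'))
p=scenecheck(eyes,F)
q,d=eyes.capture('top'); m=eyes.camera_model('top');K=m['camera_matrix'];T=m['world_from_camera']
cv2.imwrite('pics/k1full.png',q)
h=cv2.cvtColor(q,cv2.COLOR_BGR2HSV); y=(h[...,0]>14)&(h[...,0]<35)&(h[...,1]>90)&(h[...,2]>120)
for s,c,l in blobs(y,4):
    if 230<c[1]<260 and 260<c[0]<345: print('brass',c.round(1),s[:4],(w2g(cast(c,.061,K,T),F)[0]*1e3).round(1))
for s,c,l in blobs(mask(q,'copper')):
    if 265<c[1]<290: print('tube',s,(w2g(cast([(s[0],c[1]),(s[0]+s[2],c[1])],.035,K,T),F)*1e3).round(1).tolist())
E
```

```text
29.825 [-0.05509916 -0.69118502  0.31626569]
{'red': array([ 94.85240607, -19.82209684]), 'tube': array([ -0.81033748, -55.21932724]), 'blue_px': [311, 337, 237, 286], 'carriage_y': array([  2.94319074, -43.23228492]), 'stopc': np.float64(-20.144547089737753)}
red ctr [325.7 269.7] [323 263   7  15] [ 95.9 -18.7]
white [320.4 260.8] [315 256  10   8  35] [ 78.8 -11. ]
white [319.5 269.7] [317 267   5   5  16] [ 92.7 -36. ]
pin/brass [328.6 242.2] [324 239  10   8] [74.3 26.1]
pin/brass [306.8 249.8] [305 248   4   5] [ 52.9 -19.4]
tube [275.4 262.7] [262 250  28  27 401] [  3.6 -56. ]
brass [276.4 247.5] [275 243   4  10] [47.3 63.6]
brass [282.9 247.8] [281 243   5  10] [47.  52.2]
brass [298.5 247.7] [297 243   4  10] [47.6 24.8]
brass [305.3 247.6] [303 243   5  10] [48.1 13. ]
brass [323.6 247.2] [322 245   4   5] [ 49.3 -19.3]
tube [327 269  33  15 357] [[-1.3, -26.8], [-0.2, -86.2]]
```

View pics/k1.png

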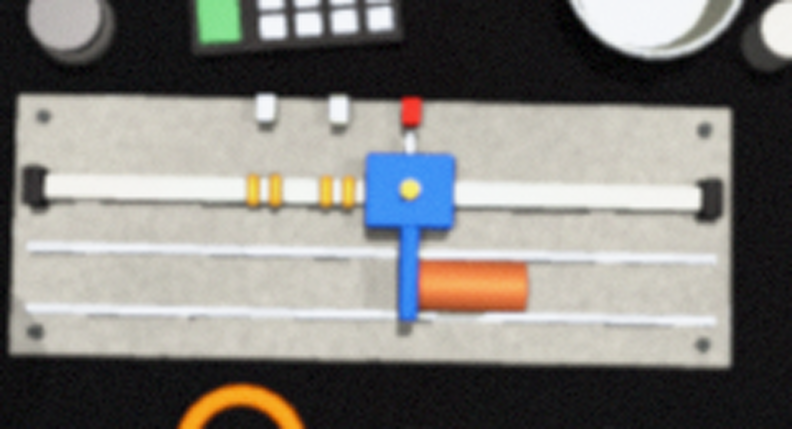

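View pics/k1full.png

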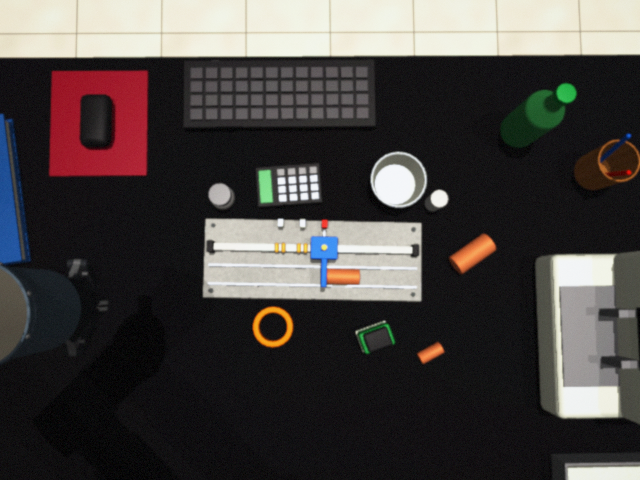

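The pointer lines up with the red tab (stop -20.1, pin -19.3, red -19.8 mm) and the tube touches the stop plate. Its centre is at -55.2 mm, against -55 for contact. The bystanders look unmoved and the hand is clear, so I'll hand in.

```bash
python3 - <<'E'
from cell import env
env.close_job(); print(env.get_time())
E
```

```text
the job is handed in; nothing more can be done
the job is handed in; nothing more can be done
```

The job is done and handed in, at about 30 s of the 54 s allowed. The interface gives no verdict, so what follows is from my own checks.

**Stop:** I pushed the blue stop with shut fingers past the first two notches and into the third, at the red marker. In the last top view its centre was at gauge y -20.1 mm and its catch pin at -19.3 mm. The red marker read -19.8 mm, so the stop is seated within tolerance.

**Coin tube:** I pushed the copper tube up the trough in slow steps until the force rose to about 5 N, below the 9 N that would dislodge the stop. Its centre ended at y -55.2 mm, where -55 mm is exact contact, and it still lies in the trough.

**Surroundings:** the bystanders look unmoved in the last top view by eye; I did not measure them. The hand is parked well clear.

**Disagreements:**
- **Gauge frame:** the plate outline first put it about 1.5 mm out in x, so I corrected it.
- **Scene camera:** it read the red marker about 1 mm off the top camera's value. Within that one view the catch pin and marker agreed to 0.7 mm.
- **Pointer:** colour-mask detection in the scene view gave unusable values, so I placed the tip by hand from a crop taken before the tube push: -19.2 mm against red at -18.8 mm.

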